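Wipe the copper offcuts off the trimming plate

ROBOT

A 6-joint arm with a two-finger parallel gripper is mounted at the origin on a cart in front of the work surface, level with it; the furniture and walls round the work are solid. World frame = base frame: x ahead of the robot, y to its left, z up, the work surface at z = 0. Lengths are in m, angles in rad, forces in N, time in s.
With the tool pointing down it reaches from about 0.25 to 0.8 m from the base axis. Payload 3.9 kg.
Tool frame: the origin (TCP) lies midway between the tips of the shut fingers; the grasp point (between the pads) lies 19 mm behind it (robot.hold_point_z is the distance from the TCP to the grasp point, in m); z points along the fingers, y is the line along which they close (so a half turn about z gives the same grasp; the last joint's range is limited). The gripper opens to 85 mm and grips with 20 to 120 N. Pads are 22 mm wide; open, the fingers measure 114 mm over their backs; the gripper's body (76 mm by 85 mm) begins 54 mm behind the grasp point. The pads swing forward as they close: fully open they stand 13 mm farther back than shut.
Start: joints at [1.118, 0.26, -0.138, 1.173, 0, 1.571], TCP at [0.23, 0.472, 0.231] pointing down, gripper open.
Joint ranges: [-2.78, 2.78], [-0.83, 1.72], [-1.28, 1.37], [-1.9, 2.12], [-1.57, 1.48], [-3.14, 3.14]. Speed limits (rad/s): [2.57, 2.57, 3.14, 3.14, 3.14, 3.14].

INTERFACE

Orientations are given as a 3x3 rotation matrix whose columns are the frame's x, y, z axes.
In Python, from cell import status, cams, workorder, robot gives the robot as it stands.
- The arm moves only by the tool apply_moves, never from a script. Its argument "increments" is text: rows parted by semicolons, each of 4 numbers parted by spaces: the shift along the tool's x, y, z in units of 0.5 m (1.0 is 0.5 m), then the turn about the tool's z in units of 60 degrees (1.0 is 60 degrees). In form: tx ty tz yaw; .... A call has 1 to 8 rows; each row is the pose to reach, as a shift and turn from the pose commanded when the call began, along the tool's axes at that moment; what a row does not reach only later rows make up. A row lasts 1/10 s, in which the tool goes at most 50 mm and 8.59 degrees, less where a joint would pass 70% of its speed; a pose out of reach is approached as far as the arm can. A call with a number of a shift or a turn outside -1 to 1 is refused whole. A call with a gripper value outside its range is refused whole. "claw" is the gripper command: -1 is fully open, 1 is shut, values between are in proportion, set as the call begins (left out, the last holds). The fingers move at their own pace and stop on an object; "grip_force" is the grip in N (left out, the last holds). Time passes only in rows, so rows that repeat a pose let the fingers close. It gives the time, the measured TCP pose, the force, the opening and the grip force at its end, in the units of the state.
- status.get_obs(): the state, without advancing time (a new reading comes with each control period).
- cams.grab_frame(name): name is "scene" or "top"; returns a dict with "frame" (480x640x3 uint8, red, green, blue), "intrinsics" (3x3 intrinsics, pixels), "R" (3x3) and "t" (3): a world point X has camera coordinates R X + t. Camera axes: x right, y down, z forward; pixel columns grow to the right and rows downward; lengths in m; the calibration is good to about 2 mm. A picture is of the moment at which its call begins. There is no depth.
- workorder.hand_in(): hands the job in; it is judged then, once.
The state is a dict: "t": time; "joints": joint angles; "dq": joint speeds; "effort": joint torques, N m; "tcp_pos": TCP position; "tool_rot": TCP orientation; "force": force on the tool from outside, world axes, zero at the start; "moment": the same for the moment, N m; "gripper_width": opening from 0.0 (shut) to 1.0 (fully open); "grip_force": force on a finger pad.
Only numpy, scipy, OpenCV 4.12 (cv2) and the standard library are available. Lean on these libraries where they do the work, as an engineer would, in place of code of your own. Each camera call takes 0.05 s, during which the arm holds its last target. There are 200 camera calls.

TASK

Take the blue scraper block out of its grey holder and wipe all five copper offcuts across the white plate into the steel catch tray along its edge, without letting any fall off the other sides and without touching them with the fingers. Then stand the scraper block back upright in its holder and let go; leave the weight, stopwatch, tin and bottle where they are.

Things in the scene. Friction and masses are not known exactly. Their poses are not given: they have to be found in the camera images.
- station: Fixed trimming station: white plate, 170 (x) x 160 (y) mm, flat top 45 mm above the worktop, no rims, with an open steel catch tray along its +x edge. Origin: on the worktop under the centre of the white plate; x points across the plate towards the tray, z up. The plate spans x -85..85, y -80..80 mm.
- tray (a point): Centre of the catch tray's inner floor, 3 mm above the worktop; axes as the station's. Inside 74 (x) x 184 (y) mm. The wall next to the plate ends 17 mm below the plate's top; the other three rise 13 mm above the plate's top, so at plate height the scraper's foot may overhang the plate's edge by up to 60 mm if it stays within 90 mm either side of the middle.
- scraper: Loose scraper block, 130 to 210 g, standing upright in the grey holder: black rubber foot 32 (x) x 100 (y) x 12 mm, blue body above it, and on top a blue upright grip ridge 24 mm thick (x) and 80 mm long (y), with flat faces, from 24 to 62 mm above the underside. Origin: centre of the underside; z up. Either long face (+x or -x) can push; grip the ridge across its 24 mm.
- dock: Fixed grey holder for the scraper block: shallow tray, floor 5 mm above the worktop, inside 46 (x) x 114 (y) mm, rim 12 mm above the worktop. Origin: on the worktop under its centre; z up. The scraper stands in it with its long side along the holder's y (either way round).
- chip_1: Loose copper offcut, stepped, 16 x 11 x 10 mm, 10 to 17 g, lying on the white plate. Origin: centre of its underside as it lies at the start.
- chip_2: Loose copper offcut, flat, 14 x 12 x 8 mm, 10 to 17 g, lying on the white plate. Origin: centre of its underside as it lies at the start.
- chip_3: Loose copper offcut, L-shaped, 16 x 13 x 10 mm, 10 to 17 g, lying on the white plate. Origin: centre of its underside as it lies at the start.
- chip_4: Loose copper offcut, stepped, 14 x 12 x 9 mm, 10 to 17 g, lying on the white plate. Origin: centre of its underside as it lies at the start.
- chip_5: Loose copper offcut, flat, 15 x 10 x 9 mm, 10 to 17 g, lying on the white plate. Origin: centre of its underside as it lies at the start.
- brass_weight: Bystander: upright brass weight, 21 mm wide, 36 mm tall, between holder and station. Origin: centre of the underside.
- stopwatch: Bystander: round yellow stopwatch lying flat, 59 x 57 x 16 mm, behind the station. Origin: centre of the underside.
- tin: Bystander: pale grey lidded tin, 72 mm wide, 46 mm tall, behind the station. Origin: centre of the underside.
- bottle: Bystander: brown reagent bottle with black cap and pale label, 60 mm wide, 118 mm tall, beyond the holder at the left. Origin: centre of the underside.

How it is judged:
On the way, in this order (a step that is already met when the one before it is completed fails the run):
1. the scraper block is held and lifted out of its holder (z of scraper in the frame of dock above 0.03 m and contact force between the fingers and scraper above 1 N), for 0.2 s.
2. all five offcuts lie in the catch tray (x of chip_1 in the frame of station between 0.086 and 0.164 m and y of chip_1 in the frame of station between -0.094 and 0.094 m and z of chip_1 in the frame of station between -0.002 and 0.035 m and x of chip_2 in the frame of station between 0.086 and 0.164 m and y of chip_2 in the frame of station between -0.094 and 0.094 m and z of chip_2 in the frame of station between -0.002 and 0.035 m and x of chip_3 in the frame of station between 0.086 and 0.164 m and y of chip_3 in the frame of station between -0.094 and 0.094 m and z of chip_3 in the frame of station between -0.002 and 0.035 m and x of chip_4 in the frame of station between 0.086 and 0.164 m and y of chip_4 in the frame of station between -0.094 and 0.094 m and z of chip_4 in the frame of station between -0.002 and 0.035 m and x of chip_5 in the frame of station between 0.086 and 0.164 m and y of chip_5 in the frame of station between -0.094 and 0.094 m and z of chip_5 in the frame of station between -0.002 and 0.035 m), for 0.2 s.
At the end, for the whole second after the job is handed in: All five offcuts lie still in the catch tray (inside its walls, at least 10 mm below the plate's top), and the scraper block stands upright on the floor of its holder, inside the rim (centre within 10 mm each way, tilt under 0.08 rad), at rest (all of step 2 and linear speed of each of chip_1, chip_2, chip_3, chip_4, chip_5 below 0.03 m/s and x of scraper in the frame of dock between -0.01 and 0.01 m and y of scraper in the frame of dock between -0.01 and 0.01 m and z of scraper in the frame of dock below 0.008 m and angle between scraper's own z axis and vertical below 0.08 rad and linear speed of scraper below 0.02 m/s); the robot touches nothing.
It fails at once if the fingers push on an offcut (contact force between the fingers and chip_1 above 0.5 N or contact force between the fingers and chip_2 above 0.5 N or contact force between the fingers and chip_3 above 0.5 N or contact force between the fingers and chip_4 above 0.5 N or contact force between the fingers and chip_5 above 0.5 N).
It fails at once if the weight, stopwatch, tin or bottle is shifted by more than 15 mm (distance of any of brass_weight, stopwatch, tin, bottle from where it was at the start of the episode above 0.015 m).
It also fails if it takes over 64 s, if anything falls off the work surface, if the arm or the gripper's body presses on something with over 40 N, if the wrist force passes 120 N, or if a joint passes its speed limit or range.

## Working session

There is one attempt and no reset: what is moved stays moved. The work goes in short steps, Python scripts to look and compute and a tool call to move; the robot and the scene stay as the last step left them, time stands still between calls to the robot, and variables do not carry over. Pictures are saved under pics/ and viewed, at most 10 in all, crops included, and the job is handed in when it is done.

Besides the shell and the picture viewer there is one more tool, called by a JSON object that holds its "api" and its "payload". apply_moves: Moves the arm, as the interface text tells. Its arguments: {"type":"object","properties":{"increments":{"type":"string"},"claw":{"type":"number"},"grip_force":{"type":"number"}},"required":["increments"]}

```bash
ls; mkdir -p pics
python3 - <<'E'
from cell import status, cams, robot
import cv2,numpy as np,pickle
o=status.get_obs();print(o['t'],o['tcp_pos'],np.round(o['tool_rot'],3).tolist(),o['gripper_width'],robot.hold_point_z)
D={}
for n in('scene','top'):
    f=cams.grab_frame(n);D[n]=f;print(n,f['intrinsics'].tolist(),f['R'].tolist(),f['t'].tolist())
    cv2.imwrite(f'pics/{n}0.png',cv2.resize(f['frame'][:,:,::-1],(800,600)))
pickle.dump(D,open('f0.pkl','wb'))
E
```

```text
pics
0.0 [0.22937467 0.47145944 0.23047936] [[-0.899, 0.438, -0.001], [0.438, 0.899, -0.002], [0.0, -0.002, -1.0]] 1.00382878717534 0.0187
scene [[602.3149899933366, 0.0, 328.78429219029863], [0.0, 602.3149899933366, 249.38912179307465], [0.0, 0.0, 1.0]] [[-0.9196496740824095, -0.39272393863335636, 0.0035192306577060926], [-0.23592333324495526, 0.5452583426803185, -0.8043839385319069], [0.31398193863773144, -0.7405816955352168, -0.5940993977841382]] [0.5080948991002433, 0.19032436929233784, 1.0162064293261515]
top [[451.93232108692735, 0.0, 316.8749185729544], [0.0, 451.93232108692735, 235.78416357185003], [0.0, 0.0, 1.0]] [[-0.007063770608616176, -0.999930236515852, -0.009467061114281866], [-0.9961727210534163, 0.007861413747490569, -0.08705232910682739], [0.08712068051743785, 0.00881591034683677, -0.9961587557969537]] [0.006418627935423179, 0.5818676014073592, 1.087144927240451]
```

View pics/scene0.png

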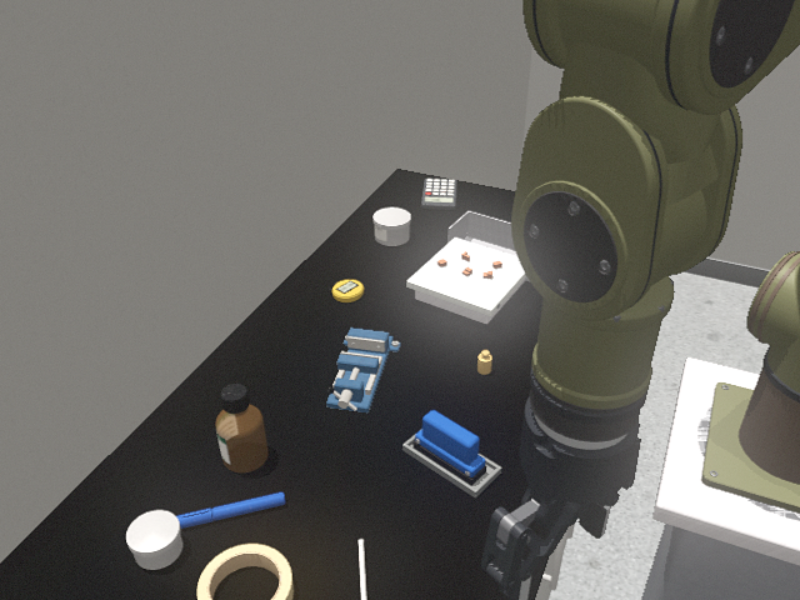

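View pics/top0.png

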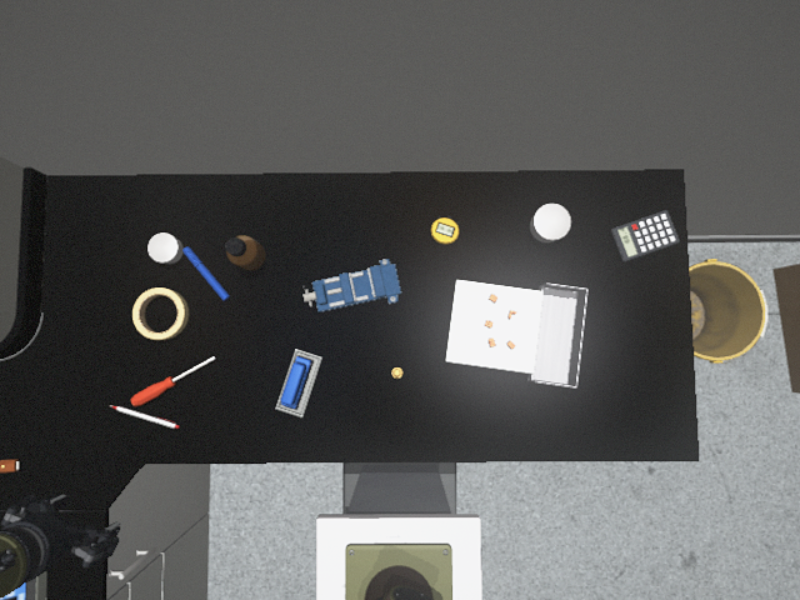

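Scene view (800×600): the scraper is in its holder near (450,447) and the plate near (468,277), with the tray partly hidden by the arm. Top view: the holder is at (299,383), the plate spans about (447..545, 281..372), the tray is on its right (-y), and the weight is at (397,373). I'll enlarge both.

Run:
```python
import cv2,numpy as np,pickle
D=pickle.load(open('f0.pkl','rb'))
def crop(n,x,y,w,h,s): return cv2.resize(D[n]['frame'][y:y+h,x:x+w,::-1],(w*s,h*s),interpolation=cv2.INTER_CUBIC)
a=crop('top',215,270,50,70,8); b=crop('scene',315,320,96,84,4)
im=np.zeros((600,800,3),np.uint8); im[:560,:400]=a; im[:336,400:784]=b
cv2.imwrite('pics/dock.png',im)
a=crop('top',350,218,125,95,5) 
cv2.imwrite('pics/plate.png',a)
cv2.imwrite('pics/plate_s.png',crop('scene',320,160,110,100,6))
```

```text
(no output)
```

View pics/dock.png

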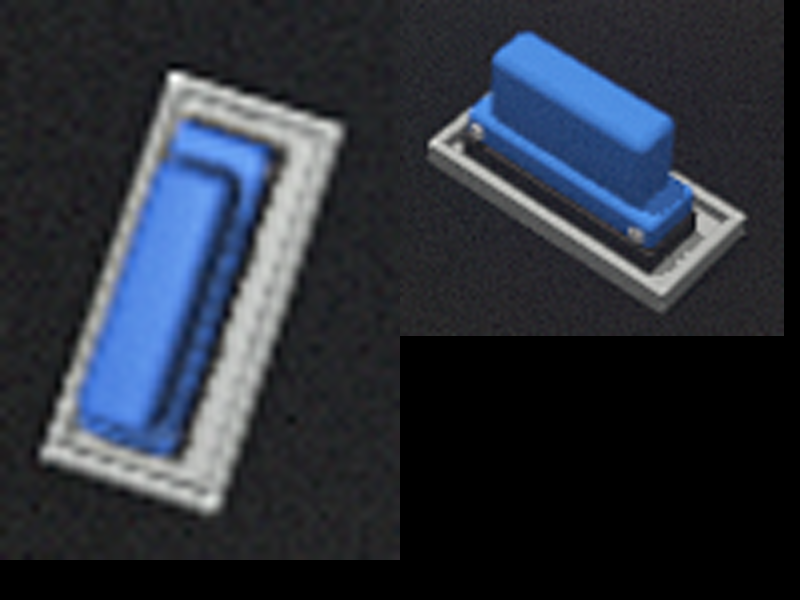

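View pics/plate.png

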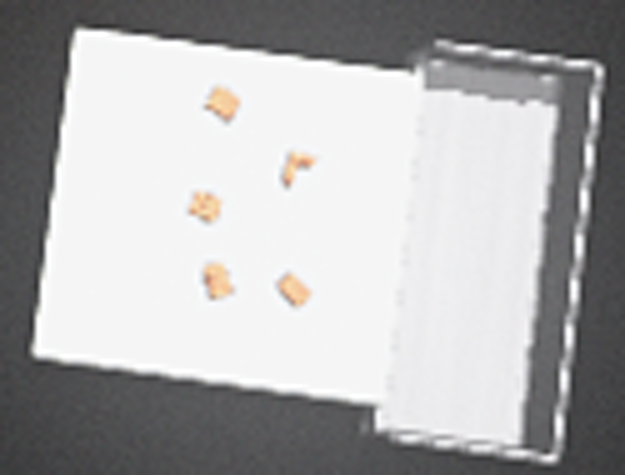

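View pics/plate_s.png

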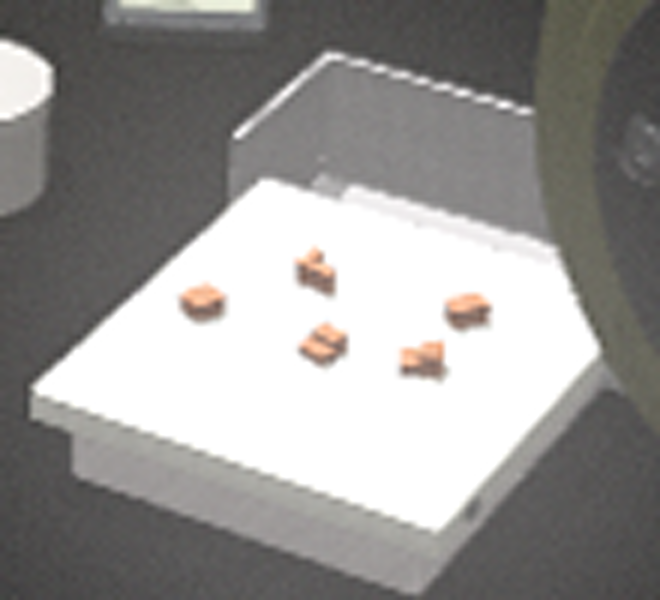

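Top crop (8×): holder corners (175,72),(345,125),(215,515),(40,455), ridge top corners (178,160),(232,170),(150,435),(80,420). Plate crop (5×): corners (78,28),(420,72),(385,403),(33,355), with five chips well inboard. Scene crops show the same corners, so I'll triangulate.

```bash
cat > h.py <<'E'
import cv2,numpy as np,pickle
D=pickle.load(open('f0.pkl','rb'))
def px(p,s,ox,oy): return np.array([(p[0]+.5)/s-.5+ox,(p[1]+.5)/s-.5+oy])
def tri(pt,ps):
    P=[D[n]['intrinsics']@np.c_[D[n]['R'],D[n]['t']] for n in('top','scene')]
    X=cv2.triangulatePoints(P[0],P[1],pt.reshape(2,1),ps.reshape(2,1)).ravel();return X[:3]/X[3]
def onz(n,p,z):
    f=D[n];d=f['R'].T@np.linalg.inv(f['intrinsics'])@np.r_[p,1];c=-f['R'].T@f['t'];return c+d*(z-c[2])/d[2]
E
python3 - <<'E'
from h import *
np.set_printoptions(precision=4,suppress=True)
td=lambda x,y:px((x,y),8,215,270); sd=lambda x,y:px((x-400,y),4,315,320)
tp=lambda x,y:px((x,y),5,350,218); sp=lambda x,y:px((x,y),6,320,160)
print('dock tri',*[tri(td(*a),sd(*b)) for a,b in [((175,72),(430,148)),((40,455),(660,298)),((215,515),(745,215))]])
print('ridge tri',*[tri(td(*a),sd(*b)) for a,b in [((178,160),(492,55)),((232,170),(520,32)),((150,435),(672,120)),((80,420),(640,150))]])
print('plate tri',*[tri(tp(*a),sp(*b)) for a,b in [((78,28),(32,390)),((420,72),(268,180)),((33,355),(437,528))]])
def rect(name,pts):
    pts=np.array(pts);e=((pts[0]-pts[3])+(pts[1]-pts[2]))[:2];
    print(name,'c',pts.mean(0),'ang(x-ish axis)',np.degrees(np.arctan2(e[1],e[0])),'sides',[np.linalg.norm(pts[i]-pts[i-1]) for i in range(4)])
rect('dock top',[onz('top',td(*a),.012) for a in [(175,72),(345,125),(215,515),(40,455)]])
rect('ridge top',[onz('top',td(*a),.067) for a in [(178,160),(232,170),(150,435),(80,420)]])
rect('ridge scene',[onz('scene',sd(*a),.067) for a in [(492,55),(520,32),(672,120),(640,150)]])
q=[onz('top',tp(*a),.045) for a in [(78,28),(420,72),(385,403),(33,355)]];rect('plate',q)
c=np.mean(q,0); e=(q[0]+q[1]-q[2]-q[3])[:2]; sy=e/np.linalg.norm(e); sx=np.array([sy[1],-sy[0]])
for a in[(223,103),(297,167),(205,207),(217,282),(294,290)]:
    d=(onz('top',tp(*a),.052)-c)[:2];print('chip in station',d@sx,d@sy)
print('sx',sx); print('weight',onz('top',np.array([397*.8,373*.8]),.036))
for r,nm in((.067-.01,'x'),):
    pass
E
```

```text
dock tri [0.4783 0.2024 0.0099] [0.3622 0.2424 0.0131] [0.3443 0.1886 0.0136]
ridge tri [0.4543 0.1918 0.0636] [0.4497 0.1753 0.0637] [0.3747 0.199  0.0655] [0.3801 0.2197 0.0664]
plate tri [ 0.6104 -0.1152  0.0443] [ 0.5852 -0.2805  0.0454] [ 0.4534 -0.0909  0.0464]
dock top c [0.4112 0.1956 0.012 ] ang(x-ish axis) -18.751501661575446 sides [np.float64(0.12348881320782334), np.float64(0.05530732662321095), np.float64(0.12479914850565746), np.float64(0.056961126906405285)]
ridge top c [0.4135 0.1956 0.067 ] ang(x-ish axis) -18.714277658931966 sides [np.float64(0.08025338863011984), np.float64(0.01618522473429346), np.float64(0.0801224675021703), np.float64(0.020982208012292617)]
ridge scene c [0.4147 0.1988 0.067 ] ang(x-ish axis) -18.118885930514463 sides [np.float64(0.07683172656844586), np.float64(0.017694285461202594), np.float64(0.07654402948967708), np.float64(0.02096023820677805)]
plate c [ 0.5196 -0.1863  0.045 ] ang(x-ish axis) -8.187033235524604 sides [np.float64(0.1590473737068553), np.float64(0.16616789996025746), np.float64(0.15980006342306716), np.float64(0.1690595745092344)]
chip in station -0.010250786173936415 0.05176809892954769
chip in station 0.028464387030257103 0.02603904780320116
chip in station -0.012742239354793398 0.001129590792776279
chip in station -0.002756094994314918 -0.03353434147258186
chip in station 0.03395797317653624 -0.032347087374524686
sx [-0.1424 -0.9898]
weight [0.4295 0.0013 0.036 ]
```

```bash
cat > go.py <<'E'
import sys,numpy as np
from cell import status
# go.py x y z yangle_deg : tool increments to reach TCP there with tool y at that angle
def go(x,y,z,ang):
    o=status.get_obs();R=o['tool_rot'];p=o['tcp_pos']
    d=R.T@(np.array([x,y,z])-p)/.5
    a=np.degrees(np.arctan2(R[1,1],R[0,1]))
    dy=(ang-a+90)%180-90
    print('t',round(o['t'],2),'p',np.round(p,4),'yang',round(a,2),'w',round(o['gripper_width'],3),'F',np.round(o['force'],1),'-> inc',np.round(d,4),'yaw',round(-dy/60,4))
def st(sx,sy): # station -> world
    X=np.array([-.1424,-.9898]);Y=np.array([.9898,-.1424]);return np.array([.5196,-.1863])+sx*X+sy*Y
if __name__=='__main__':
    go(*map(float,sys.argv[1:]))
E
python3 go.py .4138 .1965 .12 71.4
```

```text
t 0.1 p [0.2294 0.4715 0.2305] yang 64.06 w 0.999 F [-0.3  0.1  0.1] -> inc [-0.5723 -0.3329  0.2217] yaw -0.1224
```

{"api": "apply_moves", "payload": {"increments": "-0.08 -0.045 0.03 -0.03; -0.16 -0.09 0.06 -0.06; -0.24 -0.14 0.09 -0.09; -0.32 -0.185 0.12 -0.122; -0.4 -0.23 0.16 -0.122; -0.48 -0.28 0.19 -0.122; -0.54 -0.315 0.21 -0.122; -0.573 -0.333 0.222 -0.122", "claw": -1}}

```text
t: 0.9
tcp_pos: [0.4146, 0.1942, 0.119]
tool_rot: [[-0.947, 0.322, -0.002], [0.322, 0.947, -0.002], [0.001, -0.002, -1.0]]
force: [0.8, 0.4, 0.3]
gripper_width: 1.0
grip_force: 0.0
```

{"api": "apply_moves", "payload": {"increments": "0 0 0 0; 0 0 0 0"}}

```text
t: 1.1
tcp_pos: [0.4141, 0.1969, 0.1201]
tool_rot: [[-0.947, 0.32, -0.001], [0.32, 0.947, 0.0], [0.001, -0.0, -1.0]]
force: [0.0, -0.1, -0.2]
gripper_width: 0.998
grip_force: 0.0
```

```bash
python3 go.py .4138 .1965 .034 71.4
python3 - <<'E'
from cell import cams
import cv2,numpy as np
a=cams.grab_frame('scene')['frame'][290:430,280:440,::-1]
cv2.imwrite('pics/pre.png',cv2.resize(a,(640,560),interpolation=cv2.INTER_CUBIC))
E
```

```text
t 1.1 p [0.4141 0.1969 0.1201] yang 71.32 w 0.998 F [ 0.  -0.1 -0.2] -> inc [ 0.0002 -0.0009  0.1721] yaw -0.0014
```

View pics/pre.png

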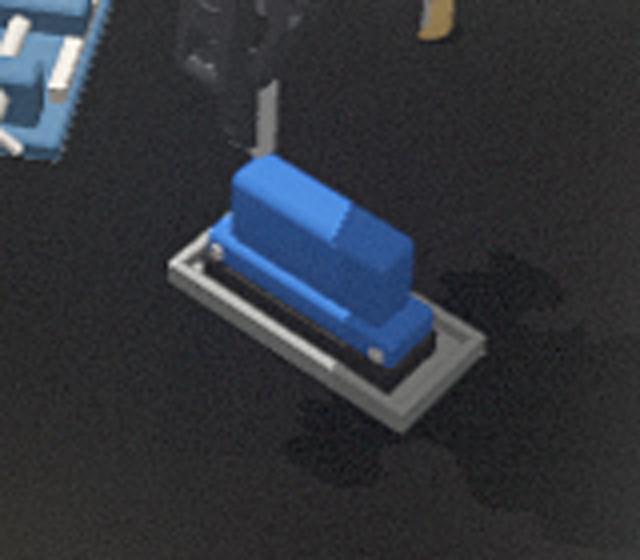

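Run:
```python
from h import *
f=D['scene']
for p in [(.4138+.321*s,.1965+.947*s,z) for s in(.0425,-.0425,0) for z in(.133,.12)]+[(.4138,.1965,.067)]:
    c=f['intrinsics']@(f['R']@np.array(p)+f['t']);c=c[:2]/c[2];print(np.round(p,3),c,(c-[280,290])*4)
```

```text
[0.427 0.237 0.133] [343.90094931 324.39450149] [255.60379723 137.57800595]
[0.427 0.237 0.12 ] [343.74128189 330.72240507] [254.96512757 162.88962029]
[0.4   0.156 0.133] [379.14753813 296.53361844] [396.59015252  26.13447375]
[0.4   0.156 0.12 ] [378.71131173 302.74858442] [394.84524692  50.99433768]
[0.414 0.196 0.133] [362.01231235 310.07826311] [328.04924941  80.31305243]
[0.414 0.196 0.12 ] [361.70651148 316.35135327] [326.82604593 105.40541306]
[0.414 0.196 0.067] [360.51066401 340.88254254] [322.04265604 203.53017014]
```

The near finger shows at (258,140), matching the projection, and the ridge top is centred at (323,205) as predicted. Descending.

{"api": "apply_moves", "payload": {"increments": "0 0 0.05 0; 0 0 0.09 0; 0 0 0.12 0; 0 0 0.145 0; 0 0 0.16 0; 0 0 0.172 0; 0 0 0.172 0; 0 0 0.172 0"}}

```text
t: 1.95
tcp_pos: [0.4147, 0.1974, 0.0347]
tool_rot: [[-0.948, 0.319, 0.001], [0.319, 0.948, 0.0], [-0.0, 0.0, -1.0]]
force: [0.4, 0.9, -0.8]
gripper_width: 1.002
grip_force: 0.0
```

{"api": "apply_moves", "payload": {"increments": "0 0 0 0; 0 0 0 0; 0 0 0 0; 0 0 0 0; 0 0 0 0; 0 0 0 0; 0 0 0 0; 0 0 0 0", "claw": 1, "grip_force": 60}}

```text
t: 2.75
tcp_pos: [0.4147, 0.197, 0.0345]
tool_rot: [[-0.948, 0.319, 0.0], [0.319, 0.948, -0.0], [-0.0, 0.0, -1.0]]
force: [-0.9, -1.2, 3.9]
gripper_width: 0.274
grip_force: 59.3
```

Gripped (width 23 mm). Lifting.

{"api": "apply_moves", "payload": {"increments": "0 0 -0.03 0; 0 0 -0.08 0; 0 0 -0.13 0; 0 0 -0.18 0; 0 0 -0.22 0; 0 0 -0.24 0; 0 0 -0.24 0; 0 0 -0.24 0"}}

```text
t: 3.55
tcp_pos: [0.4139, 0.1968, 0.1533]
tool_rot: [[-0.948, 0.319, -0.001], [0.319, 0.948, -0.001], [0.001, -0.001, -1.0]]
force: [0.4, 0.4, -2.3]
gripper_width: 0.273
grip_force: 59.1
```

Run:
```python
from go import *
for a in [(-.055,.033),(.106,.033),(-.055,-.035),(.106,-.035)]: print(a,st(*a)); go(*st(*a),.13,81.8)
```

```text
(-0.055, 0.033) [ 0.5600954 -0.1365602]
t 3.55 p [0.4139 0.1968 0.1533] yang 71.38 w 0.273 F [ 0.4  0.4 -2.3] -> inc [-0.4901 -0.5384  0.0467] yaw -0.1737
(0.106, 0.033) [ 0.537169 -0.295918]
t 3.55 p [0.4139 0.1968 0.1533] yang 71.38 w 0.273 F [ 0.4  0.4 -2.3] -> inc [-0.5484 -0.8551  0.0469] yaw -0.1737
(-0.055, -0.035) [ 0.492789 -0.126877]
t 3.55 p [0.4139 0.1968 0.1533] yang 71.38 w 0.273 F [ 0.4  0.4 -2.3] -> inc [-0.3563 -0.563   0.0468] yaw -0.1737
(0.106, -0.035) [ 0.4698626 -0.2862348]
t 3.55 p [0.4139 0.1968 0.1533] yang 71.38 w 0.273 F [ 0.4  0.4 -2.3] -> inc [-0.4146 -0.8797  0.0471] yaw -0.1737
```

{"api": "apply_moves", "payload": {"increments": "-0.03 -0.035 0 -0.01; -0.09 -0.1 0 -0.03; -0.15 -0.165 0 -0.06; -0.21 -0.23 0 -0.09; -0.27 -0.295 0 -0.12; -0.33 -0.36 0 -0.15; -0.38 -0.42 0 -0.174; -0.42 -0.46 0 -0.174"}}

```text
t: 4.35
tcp_pos: [0.5395, -0.0904, 0.1523]
tool_rot: [[-0.99, 0.144, -0.003], [0.144, 0.99, -0.0], [0.003, -0.0, -1.0]]
force: [-0.5, 0.7, -1.6]
gripper_width: 0.271
grip_force: 59.2
```

```bash
python3 go.py .5601 -.1366 .12 81.8
```

```text
t 4.35 p [ 0.5395 -0.0904  0.1523] yang 81.72 w 0.271 F [-0.5  0.7 -1.6] -> inc [-0.0543 -0.0854  0.0645] yaw -0.0013
```

{"api": "apply_moves", "payload": {"increments": "-0.02 -0.03 0.02 0; -0.04 -0.055 0.04 0; -0.054 -0.08 0.06 0; -0.054 -0.08 0.06 0; -0.054 -0.08 0.06 0; -0.054 -0.08 0.06 0"}}

```text
t: 4.95
tcp_pos: [0.5607, -0.1305, 0.1244]
tool_rot: [[-0.99, 0.141, -0.0], [0.141, 0.99, 0.001], [0.001, 0.0, -1.0]]
force: [-0.4, 0.5, -1.8]
gripper_width: 0.271
grip_force: 59.2
```

```bash
python3 go.py .5601 -.1366 .0765 81.8
python3 - <<'E'
from cell import cams
import cv2,numpy as np
a=cams.grab_frame('top')['frame'][200:320,330:490,::-1]
b=cams.grab_frame('scene')['frame'][140:280,310:470,::-1]
cv2.imwrite('pics/s1.png',np.vstack([cv2.resize(a,(400,300)),cv2.resize(b[:120],(400,300))]))
E
```

```text
t 4.95 p [ 0.5607 -0.1305  0.1244] yang 81.88 w 0.271 F [-0.4  0.5 -1.8] -> inc [-0.0006 -0.0124  0.0957] yaw 0.0014
```

View pics/s1.png

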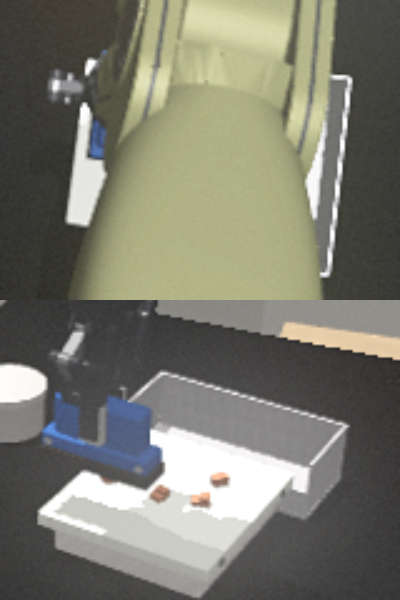

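The scraper hangs level above the plate's near-holder end with every chip ahead of it (lower image: foot at about (105,460), visible chips at (160,493),(200,498),(220,479)). Lowering.

{"api": "apply_moves", "payload": {"increments": "0 0 0.02 0; 0 0 0.045 0; 0 0 0.065 0; 0 0 0.08 0; 0 0 0.088 0; 0 0 0.093 0; 0 0 0.096 0; 0 0 0.096 0"}}

```text
t: 5.85
tcp_pos: [0.5612, -0.1315, 0.0764]
tool_rot: [[-0.99, 0.142, 0.0], [0.142, 0.99, -0.0], [-0.0, 0.0, -1.0]]
force: [-0.1, -0.2, -2.4]
gripper_width: 0.273
grip_force: 59.2
```

Run:
```python
from go import *
go(*st(.106,.033),.076,81.8)
```

```text
t 5.85 p [ 0.5612 -0.1315  0.0764] yang 81.81 w 0.273 F [-0.1 -0.2 -2.4] -> inc [ 0.0007 -0.3323  0.0007] yaw 0.0002
```

{"api": "apply_moves", "payload": {"increments": "0 -0.014 0 0; 0 -0.028 0 0; 0 -0.042 0 0; 0 -0.056 0 0; 0 -0.07 0 0; 0 -0.084 0 0; 0 -0.098 0 0; 0 -0.112 0 0"}}

```text
t: 6.65
tcp_pos: [0.553, -0.1875, 0.0763]
tool_rot: [[-0.99, 0.142, -0.0], [0.142, 0.99, 0.0], [0.0, 0.0, -1.0]]
force: [-1.3, 0.2, -2.0]
gripper_width: 0.276
grip_force: 59.3
```

{"api": "apply_moves", "payload": {"increments": "0 -0.014 0 0; 0 -0.028 0 0; 0 -0.042 0 0; 0 -0.056 0 0; 0 -0.07 0 0; 0 -0.084 0 0; 0 -0.098 0 0; 0 -0.112 0 0"}}

```text
t: 7.45
tcp_pos: [0.545, -0.2429, 0.0763]
tool_rot: [[-0.99, 0.142, 0.0], [0.142, 0.99, -0.0], [-0.0, -0.0, -1.0]]
force: [-0.3, -0.1, -1.2]
gripper_width: 0.271
grip_force: 59.3
```

{"api": "apply_moves", "payload": {"increments": "0 -0.014 0 0; 0 -0.028 0 0; 0 -0.042 0 0; 0 -0.056 0 0; 0 -0.07 0 0; 0 -0.084 0 0; 0 -0.098 0 0; 0 -0.108 0 0"}}

```text
t: 8.25
tcp_pos: [0.5374, -0.2965, 0.0763]
tool_rot: [[-0.99, 0.143, 0.0], [0.143, 0.99, -0.0], [-0.0, -0.0, -1.0]]
force: [0.1, -0.1, -1.7]
gripper_width: 0.269
grip_force: 59.3
```

{"api": "apply_moves", "payload": {"increments": "0 0 0 0; 0 0 0 0; 0 0 -0.03 0; 0 0 -0.06 0; 0 0 -0.09 0; 0 0 -0.12 0; 0 0 -0.12 0"}}

```text
t: 8.95
tcp_pos: [0.539, -0.2961, 0.1386]
tool_rot: [[-0.99, 0.142, 0.004], [0.142, 0.99, -0.002], [-0.004, -0.001, -1.0]]
force: [-0.1, -0.5, -1.5]
gripper_width: 0.272
grip_force: 59.3
```

Run:
```python
from go import *
go(*st(-.058,-.035),.136,81.8)
from cell import cams
import cv2,numpy as np
a=cams.grab_frame('top')['frame'][200:320,330:490,::-1]
b=cams.grab_frame('scene')['frame'][140:280,310:470,::-1]
cv2.imwrite('pics/s2.png',np.vstack([cv2.resize(a[:,:],(400,300)),cv2.resize(b[:120],(400,300))]))
```

```text
t 8.95 p [ 0.539  -0.2961  0.1386] yang 81.85 w 0.272 F [-0.1 -0.5 -1.5] -> inc [0.1395 0.328  0.0042] yaw 0.0008
```

View pics/s2.png

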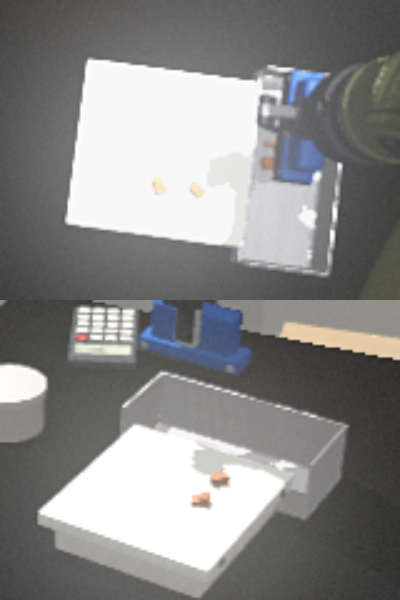

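Top image: chips at (268,145) and (268,162) lie in the tray, and the third is presumably hidden under the scraper. Two chips remain on the plate at (158,186) and (196,189). Second stroke next.

{"api": "apply_moves", "payload": {"increments": "0.015 0.03 0 0; 0.035 0.08 0 0; 0.06 0.14 0 0; 0.085 0.2 0 0; 0.11 0.26 0 0; 0.13 0.305 0 0; 0.139 0.326 0 0; 0.139 0.326 0 0"}}

```text
t: 9.85
tcp_pos: [0.4908, -0.1233, 0.1356]
tool_rot: [[-0.99, 0.14, -0.002], [0.14, 0.99, 0.0], [0.002, 0.0, -1.0]]
force: [0.5, 0.2, -2.4]
gripper_width: 0.272
grip_force: 59.4
```

{"api": "apply_moves", "payload": {"increments": "0 0 0 0; 0 0 0 0; 0 0 0 0"}}

```text
t: 10.15
tcp_pos: [0.4923, -0.1255, 0.1362]
tool_rot: [[-0.99, 0.144, 0.0], [0.144, 0.99, -0.0], [-0.0, -0.0, -1.0]]
force: [0.1, -0.4, -2.0]
gripper_width: 0.266
grip_force: 59.3
```

Run:
```python
from go import *
go(*st(-.058,-.035),.0763,81.8)
go(*st(.106,-.035),.0763,81.8)
```

```text
t 10.15 p [ 0.4923 -0.1255  0.1362] yang 81.74 w 0.266 F [ 0.1 -0.4 -2. ] -> inc [-0.0013  0.0035  0.1199] yaw -0.001
t 10.15 p [ 0.4923 -0.1255  0.1362] yang 81.74 w 0.266 F [ 0.1 -0.4 -2. ] -> inc [-0.0017 -0.3245  0.1199] yaw -0.001
```

{"api": "apply_moves", "payload": {"increments": "0 0 0.03 0; 0 0 0.06 0; 0 0 0.085 0; 0 0 0.1 0; 0 0 0.112 0; 0 0 0.12 0; 0 0 0.12 0; 0 0 0.12 0"}}

```text
t: 10.95
tcp_pos: [0.4922, -0.1246, 0.0766]
tool_rot: [[-0.99, 0.142, 0.001], [0.142, 0.99, -0.0], [-0.001, -0.0, -1.0]]
force: [0.4, 0.2, -1.7]
gripper_width: 0.271
grip_force: 59.3
```

{"api": "apply_moves", "payload": {"increments": "0 -0.014 0 0; 0 -0.028 0 0; 0 -0.042 0 0; 0 -0.056 0 0; 0 -0.07 0 0; 0 -0.084 0 0; 0 -0.098 0 0; 0 -0.112 0 0"}}

```text
t: 11.75
tcp_pos: [0.4837, -0.1805, 0.0763]
tool_rot: [[-0.99, 0.142, 0.0], [0.142, 0.99, 0.0], [0.0, 0.0, -1.0]]
force: [-0.2, 0.8, -1.0]
gripper_width: 0.271
grip_force: 59.3
```

{"api": "apply_moves", "payload": {"increments": "0 -0.014 0 0; 0 -0.028 0 0; 0 -0.042 0 0; 0 -0.056 0 0; 0 -0.07 0 0; 0 -0.084 0 0; 0 -0.098 0 0; 0 -0.112 0 0"}}

```text
t: 12.55
tcp_pos: [0.4758, -0.2359, 0.0763]
tool_rot: [[-0.99, 0.142, -0.0], [0.142, 0.99, -0.0], [0.0, -0.0, -1.0]]
force: [-0.1, 0.0, -2.4]
gripper_width: 0.271
grip_force: 59.3
```

{"api": "apply_moves", "payload": {"increments": "0 -0.014 0 0; 0 -0.028 0 0; 0 -0.042 0 0; 0 -0.056 0 0; 0 -0.07 0 0; 0 -0.084 0 0; 0 -0.1 0 0; 0 -0.1 0 0"}}

```text
t: 13.35
tcp_pos: [0.4688, -0.2861, 0.0764]
tool_rot: [[-0.99, 0.144, 0.0], [0.144, 0.99, -0.001], [-0.001, -0.001, -1.0]]
force: [0.5, 0.1, -1.4]
gripper_width: 0.267
grip_force: 59.4
```

{"api": "apply_moves", "payload": {"increments": "0 0 0 0; 0 0 -0.03 0; 0 0 -0.06 0; 0 0 -0.1 0; 0 0 -0.14 0; 0 0 -0.16 0; 0 0 -0.16 0"}}

```text
t: 14.05
tcp_pos: [0.4699, -0.2852, 0.1577]
tool_rot: [[-0.99, 0.142, 0.003], [0.142, 0.99, -0.002], [-0.003, -0.001, -1.0]]
force: [-0.0, -0.7, -1.9]
gripper_width: 0.273
grip_force: 59.3
```

```bash
python3 go.py .414 .1968 .153 71.38
```

```text
t 14.05 p [ 0.4699 -0.2852  0.1577] yang 81.84 w 0.273 F [-0.  -0.7 -1.9] -> inc [0.2474 0.9384 0.0077] yaw 0.1744
```

{"api": "apply_moves", "payload": {"increments": "0.015 0.05 0 0.02; 0.04 0.13 0 0.05; 0.06 0.21 0 0.08; 0.08 0.29 0 0.11; 0.1 0.37 0 0.14; 0.12 0.45 0 0.174; 0.14 0.52 0 0.174; 0.155 0.58 0 0.174"}}

```text
t: 14.85
tcp_pos: [0.4317, 0.0151, 0.1552]
tool_rot: [[-0.948, 0.318, -0.002], [0.318, 0.948, 0.0], [0.002, -0.0, -1.0]]
force: [1.2, 0.1, -2.4]
gripper_width: 0.274
grip_force: 59.5
```

```bash
python3 go.py .414 .1968 .153 71.38;  python3 - <<'E'
from cell import cams
import cv2,numpy as np
a=cams.grab_frame('top')['frame'][200:320,330:490,::-1]
b=cams.grab_frame('scene')['frame'][140:260,310:470,::-1]
cv2.imwrite('pics/s3.png',np.vstack([cv2.resize(a,(400,300)),cv2.resize(b,(400,300))]))
E
```

```text
t 14.85 p [0.4317 0.0151 0.1552] yang 71.44 w 0.274 F [ 1.2  0.1 -2.4] -> inc [0.1493 0.3333 0.0046] yaw 0.0009
```

View pics/s3.png

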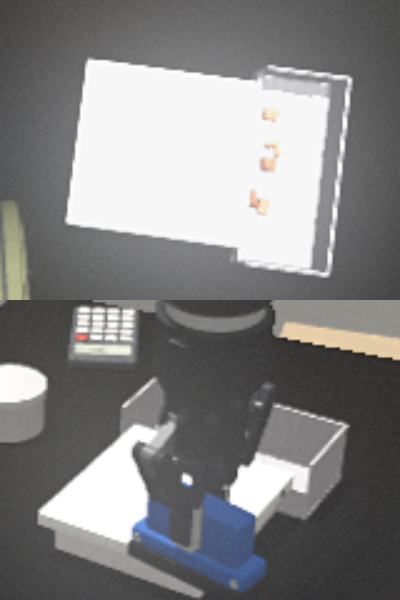

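Plate is clear and all five offcuts appear in the tray (top image: (270,114), (270,148), (268,163), (254,197), (262,207)). Returning to the holder.

{"api": "apply_moves", "payload": {"increments": "0.03 0.06 0 0; 0.06 0.13 0 0; 0.09 0.19 0 0; 0.115 0.25 0 0; 0.135 0.3 0 0; 0.145 0.325 0 0; 0.149 0.333 0.004 0; 0.149 0.333 0.004 0"}}

```text
t: 15.75
tcp_pos: [0.4155, 0.1941, 0.1536]
tool_rot: [[-0.948, 0.319, -0.001], [0.319, 0.948, -0.001], [0.001, -0.002, -1.0]]
force: [0.1, -0.3, -1.9]
gripper_width: 0.274
grip_force: 60.0
```

{"api": "apply_moves", "payload": {"increments": "0 0 0 0; 0 0 0 0; 0 0 0 0; 0 0 0 0"}}

```text
t: 16.15
tcp_pos: [0.416, 0.1942, 0.1544]
tool_rot: [[-0.947, 0.32, 0.0], [0.32, 0.947, -0.0], [-0.0, -0.0, -1.0]]
force: [0.4, -0.1, -1.7]
gripper_width: 0.273
grip_force: 60.0
```

```bash
python3 go.py .413 .1965 .0345 71.38
python3 - <<'E'
from cell import cams
import cv2,numpy as np
a=cams.grab_frame('top')['frame'][222:312,426:474,::-1]
b=cams.grab_frame('scene')['frame'][300:420,310:420,::-1]
A=cv2.resize(a,(320,600),interpolation=cv2.INTER_CUBIC);B=cv2.resize(b,(440,480),interpolation=cv2.INTER_CUBIC)
im=np.zeros((600,800,3),np.uint8);im[:,:320]=A;im[:480,340:780]=B
cv2.imwrite('pics/s4.png',im)
E
```

```text
t 16.15 p [0.416  0.1942 0.1544] yang 71.32 w 0.273 F [ 0.4 -0.1 -1.7] -> inc [0.0073 0.0024 0.2398] yaw -0.001
```

View pics/s4.png

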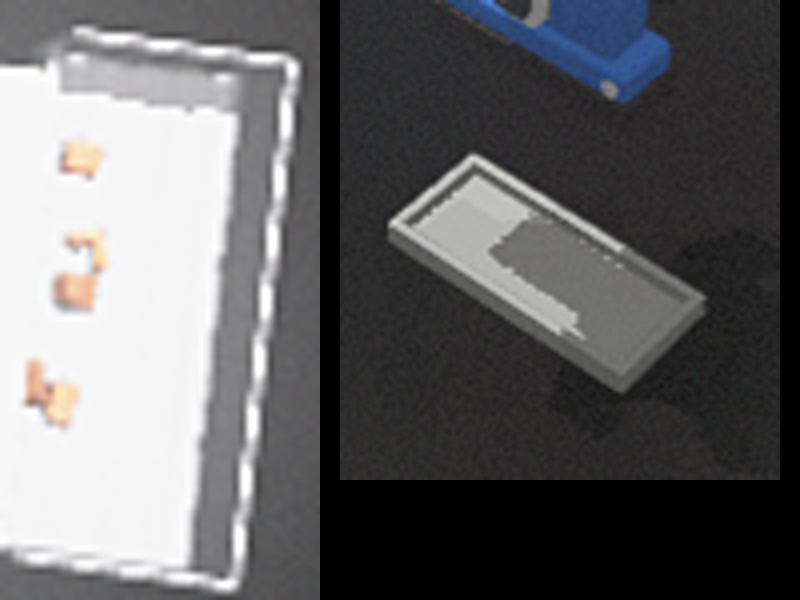

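The holder is clear, with corners at (389,225),(474,155),(705,298),(622,378). The chips are in the tray at (82,158),(90,250),(75,290),(35,382),(62,402). I'll check the numbers.

Run:
```python
from h import *
from go import st
q=[onz('scene',px((x-340,y),4,310,300),.012) for x,y in [(389,225),(474,155),(705,298),(622,378)]]
print('dock',np.mean(q,0))
c=st(0,0);X=st(1,0)-c;Y=st(0,1)-c
for p in [(82,158),(90,250),(75,290),(35,382),(26,380),(62,402)]:
  for z in(.008,.02):
    d=onz('top',px(p,6.667,426,222),z)[:2]-c;print(p,z,np.round([d@X,d@Y],4))
```

```text
dock [0.41158376 0.19594579 0.012     ]
(82, 158) 0.008 [0.106  0.0534]
(82, 158) 0.02 [0.1031 0.0522]
(90, 250) 0.008 [0.1128 0.0197]
(90, 250) 0.02 [0.1098 0.0188]
(75, 290) 0.008 [0.109  0.0041]
(75, 290) 0.02 [0.106  0.0034]
(35, 382) 0.008 [ 0.0981 -0.0317]
(35, 382) 0.02 [ 0.0953 -0.032 ]
(26, 380) 0.008 [ 0.0948 -0.0315]
(26, 380) 0.02 [ 0.0919 -0.0318]
(62, 402) 0.008 [ 0.1089 -0.0377]
(62, 402) 0.02 [ 0.1059 -0.038 ]
```

{"api": "apply_moves", "payload": {"increments": "0.007 0.002 0.02 0; 0.007 0.002 0.07 0; 0.007 0.002 0.12 0; 0.007 0.002 0.16 0; 0.007 0.002 0.19 0; 0.007 0.002 0.205 0; 0.007 0.002 0.21 0; 0.007 0.002 0.21 0"}}

```text
t: 17.05
tcp_pos: [0.4129, 0.1969, 0.0492]
tool_rot: [[-0.948, 0.319, -0.0], [0.319, 0.948, -0.0], [0.0, -0.0, -1.0]]
force: [-0.9, -0.4, -1.8]
gripper_width: 0.273
grip_force: 60.1
```

{"api": "apply_moves", "payload": {"increments": "0 0 0 0; 0 0 0 0; 0 0 0 0"}}

```text
t: 17.35
tcp_pos: [0.4134, 0.1971, 0.0499]
tool_rot: [[-0.948, 0.319, 0.001], [0.319, 0.948, 0.001], [-0.001, 0.001, -1.0]]
force: [0.8, 0.5, -1.7]
gripper_width: 0.271
grip_force: 60.1
```

```bash
python3 go.py .4128 .1963 .0345 71.38
```

```text
t 17.35 p [0.4134 0.1971 0.0499] yang 71.37 w 0.271 F [ 0.8  0.5 -1.7] -> inc [ 0.0007 -0.002   0.0308] yaw -0.0001
```

{"api": "apply_moves", "payload": {"increments": "0 -0.002 0.01 0; 0 -0.002 0.018 0; 0 -0.002 0.024 0; 0 -0.002 0.028 0; 0 -0.002 0.03 0; 0 -0.002 0.03 0; 0 -0.002 0.03 0"}}

```text
t: 18.05
tcp_pos: [0.4123, 0.1957, 0.0345]
tool_rot: [[-0.948, 0.319, -0.0], [0.319, 0.948, -0.0], [0.0, -0.0, -1.0]]
force: [-3.2, -2.2, 5.3]
gripper_width: 0.273
grip_force: 60.7
```

{"api": "apply_moves", "payload": {"increments": "0 0 0 0; 0 0 0 0; 0 0 0 0; 0 0 0 0; 0 0 0 0; 0 0 0 0; 0 0 0 0; 0 0 0 0", "claw": -1}}

```text
t: 18.85
tcp_pos: [0.4126, 0.1959, 0.0343]
tool_rot: [[-0.948, 0.319, 0.0], [0.319, 0.948, 0.0], [0.0, 0.0, -1.0]]
force: [-0.3, 0.2, -0.3]
gripper_width: 1.002
grip_force: 0.0
```

{"api": "apply_moves", "payload": {"increments": "0 0 -0.03 0; 0 0 -0.08 0; 0 0 -0.14 0; 0 0 -0.2 0; 0 0 -0.26 0; 0 0 -0.32 0; 0 0 -0.36 0; 0 0 -0.36 0"}}

```text
t: 19.65
tcp_pos: [0.4145, 0.1968, 0.2172]
tool_rot: [[-0.948, 0.319, 0.006], [0.319, 0.948, 0.003], [-0.004, 0.004, -1.0]]
force: [0.4, 0.9, -1.2]
gripper_width: 0.997
grip_force: 0.0
```

Run:
```python
from cell import cams
import cv2,numpy as np
f=cams.grab_frame('scene')['frame'][:,:,::-1]
im=np.zeros((480,800,3),np.uint8);im[:,:440]=cv2.resize(f[300:420,310:420],(440,480),interpolation=cv2.INTER_CUBIC)
im[:270,440:]=cv2.resize(f[120:300,200:440],(360,270))
cv2.imwrite('pics/end.png',im)
```

```text
(no output)
```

View pics/end.png

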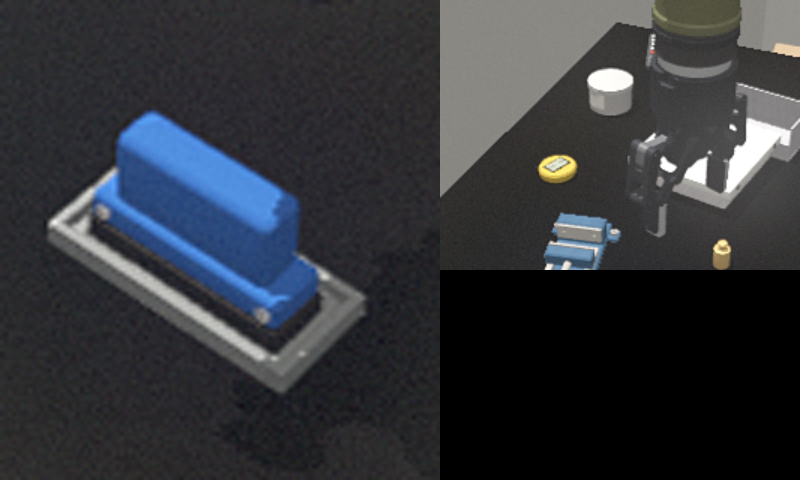

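The scraper stands upright inside the holder rim, with its ridge top from (120,135) to (295,210). The weight, tin and stopwatch look undisturbed. Handing in.

{"api": "apply_moves", "payload": {"increments": "0 0 0 0; 0 0 0 0; 0 0 0 0"}}

```text
t: 20.0
tcp_pos: [0.4118, 0.1956, 0.2131]
tool_rot: [[-0.948, 0.319, -0.002], [0.319, 0.948, -0.001], [0.002, -0.002, -1.0]]
force: [0.1, 1.5, 1.0]
gripper_width: 1.001
grip_force: 0.0
```

```bash
python3 -c "
from cell import workorder
print(workorder.hand_in())"
```

```text
the job is handed in; nothing more can be done
None
```

I handed the job in at about 20 s: the camera shows all five offcuts in the catch tray and the scraper upright in its holder, released; no verdict came back, and the bottle was outside my last pictures.

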